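# Free the transport lock of an imaging stage and seat its carrier plate

## Task

Get the fossil imaging stage ready: take the rod with the square handle out of the tool rack, push it through the slot in the sloping console until the hidden latch tab is fully in, and stand the rod back in the empty hole of the rack, its collar flat on the rack. With the latch in, slide the carrier plate along the bed, without lifting it off into the air, until its hole sits over the locating pin, and let it drop flat over the pin. Leave the vials, the jar, the loose fossil and the two other tools in the rack standing where they are.

Things in the scene. Friction and masses are not known exactly. Their poses are not given: they have to be found in the camera images.
- stage: Fixed imaging stage, 130 (x) by 350 mm (y). Origin: centre of its underside on the table; y along it, z up. Base top 25 mm high. From y -175 to -15 mm it carries a deck, from -15 to +100 lies the lower station with the pin, from +100 to +175 stands the white console, 107 mm high (visor 126), its face sloping up away from the robot. A light bar 90 mm high stands along its back at x 85 to 103 mm.
- slot (a point): Centre of the slot's mouth on the console's sloping face; stage axes. Slot 11 mm wide (stage y), 20 mm long up the slope, straight through an 18 mm wall, square to the face: inward direction (0.530, 0, -0.848) in stage axes, 32 degrees from vertical, so a tool pushing in leans back to -x. A visor juts 24 mm from the face 50 mm up the slope.
- tab (a point): Centre of the hidden latch tab's face (34 by 30 mm, square to the slot), straight behind the slot's centre, 30 mm in from the mouth at latch 0; it moves with the latch. Axes are those of the stage.
- latch (a joint): Latch travel along the slot's inward direction, m: 0 out, 0.016 fully in (end stop). It takes about 5 N to move, has no spring, stays where it is pushed. It carries a steel stop bolt, 30 mm wide in x, at stage y 0 to 8 mm, that stands 4 mm above deck level in the plate's way and sinks below the station floor as the latch goes in.
- rod_grip (a point): Centre of the release rod's handle: black, square, 16 by 16 mm, 44 mm tall. z runs up the rod. Below the handle is a round collar 30 mm across, 4 mm thick (underside 26 mm below this point), below that a round steel shank 7 mm across, 75 mm long. 80 g. It stands upright in one of the rack's three holes, collar on the rack, handle sides about square to the rack.
- rod_flange (a point): Centre of the underside of the rod's collar, on the rod's axis.
- rod_tip (a point): Tip of the rod's shank, on its axis, 75 mm below the collar's underside.
- rack: Fixed plywood tool rack, 190 (x) by 66 mm (y), top face 90 mm above its origin (centre of its underside on the table).
- rack_hole0 (a point): Mouth of the rack's hole at its -x end, on the top face; a 16 mm square hole through a 12 mm top. Holes are 58 mm apart along the rack's x.
- rack_hole1 (a point): Mouth of the rack's middle hole.
- rack_hole2 (a point): Mouth of the rack's hole at its +x end.
- awl: Short awl standing in a rack hole: round wooden bulb handle 30 mm across and 42 mm tall on a 30 mm collar, 30 mm shank (too short for the latch). Origin at its collar's underside. Leave it.
- tamper: Thick tamper standing in a rack hole: flat wooden handle 30 by 10 mm, 36 mm tall, on a 30 mm collar, shank 13 mm thick (too thick for the slot). Origin at its collar's underside. Leave it.
- plate_fin (a point): Centre of the upright finger grip (12 mm thick in plate x, 44 mm long in plate y, 30 mm tall) on the aluminium carrier plate, which is 80 (x) by 90 (y) by 8 mm, 250 g, its underside 23 mm below this point and its centre 15 mm off towards plate +y. It lies loose on the deck; plate +y is the end with the hole and leads to the pin.
- plate_hole (a point): Centre of the plate's through hole (14 mm) at the plate's underside: 43 mm from the finger grip's centre towards plate +y. Axes are those of the plate.
- pin (a point): Centre of the top of the fixed locating pin: 10 mm across, 6 mm high on the station floor, 1 mm below deck level, chamfered. When the plate is down its underside is 6 mm below this point; lying square to the stage its back edge is then 5 mm clear of the deck's step.
- deck (a point): Centre of the dark steel deck's top face, 32 mm above the table, 7 mm above the station floor.
- vial0: Small glass vial with a white cap, 28 mm across, 55 mm tall. Origin at its underside. Leave it.
- vial1: The same: small vial. Leave it.
- vial2: The same: small vial. Leave it.
- jar: Jar with a black cap, 48 mm across, 95 mm tall. Origin at its underside. Leave it.
- fossil: Dark brown fossil lump, 68 mm across, 37 mm high. Origin at its underside. Leave it.
- rod: The release rod; origin at its collar's underside (see rod_flange).
- plate: The carrier plate; origin at the centre of its underside.
There are look-alikes about, which are no part of the job. Of the things that look like the plate, the middle-sized one is meant.

How it is judged:
By the outcome, as a careful person would: the job done as asked, in the order asked, and still so for the second after the job is handed in, with the robot touching nothing.
It also fails if it takes over 62 s, if anything falls off the work surface, if the arm or the gripper's body presses on something with over 40 N, if the wrist force passes 120 N, or if a joint passes its speed limit or range.

## Robot

A 6-joint arm with a two-finger parallel gripper is mounted at the origin on the work surface. World frame = base frame: x ahead of the robot, y to its left, z up, the work surface at z = 0. Lengths are in m, angles in rad, forces in N, time in s.
With the tool pointing down it reaches from about 0.225 to 0.875 m from the base axis. Payload 3.4 kg.
Tool frame: the origin (TCP) lies at the very end of the fingers, on their centre line; the grasp point (between the pads) lies 19 mm behind it (grasp_offset is the distance from the TCP to the grasp point, in m); y points along the fingers, z is the direction in which the jaws open and shut, and the axes are right-handed (so a half turn about y gives the same grasp; the last joint's range is limited). The gripper opens to 85 mm and grips with 20 to 120 N. Pads are 22 mm wide; open, the fingers measure 114 mm over their backs; the gripper's body (76 mm by 85 mm) begins 54 mm behind the grasp point. The pads swing forward as they close: fully open they stand 13 mm farther back than shut.
Start: joints at [1.199, 0.276, 1.505, -0, 1.361, -0.121], TCP at [0.143, 0.557, 0.231] pointing down, gripper open.
Joint ranges: [-2.89, 2.89], [-0.75, 2.08], [0.22, 2.7], [-1.18, 4.32], [0.11, 2.71], [-2.7, 2.7]. Speed limits (rad/s): [2.57, 2.57, 3.14, 3.14, 3.14, 3.14].

## Interface

Orientations are given as a unit quaternion [w, x, y, z].
In Python, from rig import get_state, get_image, sign_off, grasp_offset gives the robot as it stands.
- The arm moves only by the shell command python3 -m jog 'ROWS' [FORCE]. ROWS is JSON, one flat list of numbers, 7 for each row, row after row: the closure in counts, from 0 (fully open) to 255 (shut), then the shift along the tool's x, y, z in cm, then the turn, a rotation vector about the tool's x, y, z in units of 8 degrees (1.0 is 8 degrees). In form: [jaw, tx, ty, tz, rx, ry, rz, jaw, tx, ty, tz, rx, ry, rz, ...]. A call has 1 to 12 rows; each row is the pose to reach, as a shift and turn from the pose commanded when the call began, along the tool's axes at that moment; what a row does not reach only later rows make up. A row lasts 1/8 s, in which the tool goes at most 62.5 mm and 10.7 degrees, less where a joint would pass 70% of its speed; a pose out of reach is approached as far as the arm can. A call with a gripper value outside its range is refused whole. The fingers move at their own pace and stop on an object; FORCE is the grip in N (left out, the last holds). Time passes only in rows, so rows that repeat a pose let the fingers close. It gives the time, the measured TCP pose, the force and the opening at its end, in the units of the state.
- get_state(): the state, without advancing time (a new reading comes with each control period).
- get_image(name): name is "scene" or "side" or "wrist"; returns a dict with "color" (420x560x3 uint8, blue, green, red), "mtx" (3x3 intrinsics, pixels), "R" (3x3) and "t" (3): a world point X has camera coordinates R X + t; the wrist camera has in their place "tool_from_camera" (4x4, takes a point from camera to tool coordinates, whose origin is the TCP and whose axes are the tool frame's). Camera axes: x right, y down, z forward; pixel columns grow to the right and rows downward; lengths in m; the calibration is good to about 2 mm. A picture is of the moment at which its call begins: read the wrist's pose just before it. There is no depth.
- sign_off(): hands the job in, once; it reports no verdict.
The state is a dict: "clock": time; "qpos": joint angles; "qd": joint speeds; "effort": joint torques, N m; "position": TCP position; "ee_rot": TCP orientation; "contact_force": force on the tool from outside, world axes, zero at the start; "moment": the same for the moment, N m; "width": finger opening in m.
Only numpy, scipy, OpenCV 4.12 (cv2) and the standard library are available. Lean on these libraries where they do the work, as an engineer would, in place of code of your own. Each camera call takes 0.05 s, during which the arm holds its last target.

## Working session

There is one attempt and no reset: what is moved stays moved. The work goes in short steps, Python scripts to look and compute and a shell command to move; the robot and the scene stay as the last step left them, time stands still between calls to the robot, and variables do not carry over. Pictures are saved under pics/ and viewed, and the job is handed in when it is done.

```bash
ls; mkdir -p pics
cat > h.py <<'E'
import numpy as np, cv2, json
from rig import get_state, get_image, grasp_offset
def snap(n,f):
    s=get_state(); im=get_image(n); cv2.imwrite('pics/'+f+'.png',im['color'])
    np.save('pics/'+f+'.npy',{'s':s,'im':im},allow_pickle=True); return s,im
def load(f):
    d=np.load('pics/'+f+'.npy',allow_pickle=True).item(); return d['s'],d['im']
E
python3 - <<'E'
from h import *
print(get_state(),grasp_offset)
for n in ['scene','side','wrist']:
    s,im=snap(n,n+'0'); print({k:v for k,v in im.items() if k!='color'})
E
```

```text
pics
{'clock': 0.0, 'qpos': array([ 1.19900200e+00,  2.76567308e-01,  1.50618175e+00, -2.54157506e-05,
        1.36070463e+00, -1.20991807e-01]), 'qd': array([ 2.57318637e-03, -1.23804487e-03, -7.23707977e-04, -7.89845953e-04,
       -2.61810388e-05, -8.59187430e-04]), 'effort': array([-7.79829297e-04, -4.16775835e+01, -2.45807970e+01, -2.66126654e-04,
        1.07564570e-02, -1.14701773e-06]), 'position': array([0.14250934, 0.55648344, 0.23043614]), 'ee_rot': array([-0.70091395,  0.70219445, -0.08858992,  0.08828599]), 'contact_force': array([-0.8380472 , -0.07909985, -0.82735128]), 'moment': array([ 0.00297846, -0.02128979,  0.04082937]), 'width': 0.08522043836699972} 0.0187
{'mtx': array([[434.73876981,   0.        , 280.55521394],
       [  0.        , 434.73876981, 206.17015788],
       [  0.        ,   0.        ,   1.        ]]), 'R': array([[ 0.45796077,  0.88865642, -0.02370007],
       [ 0.46292514, -0.26115467, -0.84705286],
       [-0.75892835,  0.37694563, -0.53098   ]]), 't': array([-0.26403524, -0.14000623,  1.44064491])}
{'mtx': array([[480.44893932,   0.        , 277.68559023],
       [  0.        , 480.44893932, 213.03081592],
       [  0.        ,   0.        ,   1.        ]]), 'R': array([[ 0.99041061, -0.13786373,  0.00896725],
       [-0.08037434, -0.62776771, -0.77424006],
       [ 0.11236897,  0.76609483, -0.63282851]]), 't': array([-0.49127495,  0.13005854,  1.12959851])}
{'mtx': array([[291.81654741,   0.        , 280.97342199],
       [  0.        , 291.81654741, 211.26581145],
       [  0.        ,   0.        ,   1.        ]]), 'tool_from_camera': array([[ 7.30310399e-04,  9.49673170e-01,  3.13241660e-01,
        -7.99168937e-02],
       [-2.50294586e-04, -3.13241560e-01,  9.49673450e-01,
        -1.44042234e-01],
       [ 9.99999702e-01, -7.71959088e-04,  8.93448419e-06,
         5.17628509e-04],
       [ 0.00000000e+00,  0.00000000e+00,  0.00000000e+00,
         1.00000000e+00]])}
```

View pics/scene0.png

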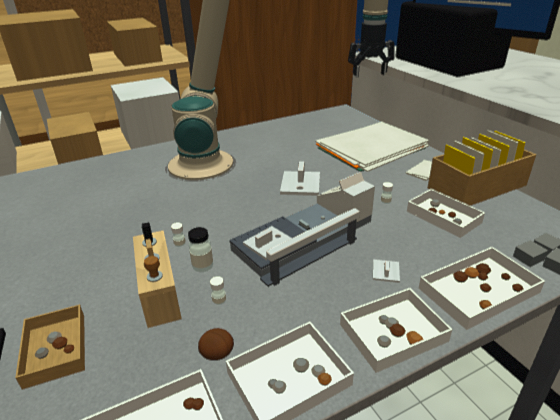

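View pics/side0.png

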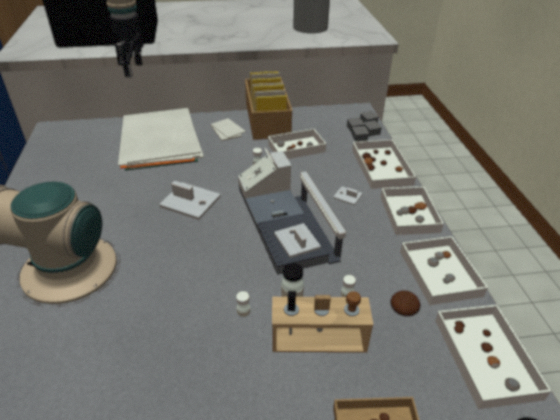

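View pics/wrist0.png

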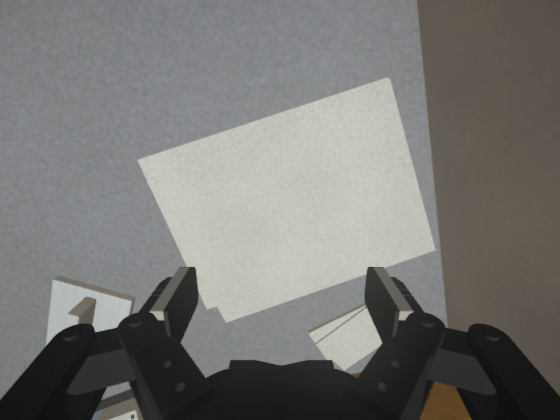

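Run:
```python
import cv2
a=cv2.imread('pics/side0.png'); b=cv2.imread('pics/scene0.png')
cv2.imwrite('pics/s1.png',cv2.resize(a[140:370,220:380],None,fx=3.5,fy=3.5,interpolation=cv2.INTER_CUBIC)[:800])
cv2.imwrite('pics/s1a.png',cv2.resize(a[140:270,225:365],None,fx=4.5,fy=4.5,interpolation=cv2.INTER_CUBIC))
cv2.imwrite('pics/s1b.png',cv2.resize(a[255:360,230:390],None,fx=5,fy=5,interpolation=cv2.INTER_CUBIC))
cv2.imwrite('pics/s2a.png',cv2.resize(b[165:290,220:380],None,fx=4.5,fy=4.5,interpolation=cv2.INTER_CUBIC))
cv2.imwrite('pics/s2b.png',cv2.resize(b[215:335,125:235],None,fx=5,fy=5,interpolation=cv2.INTER_CUBIC))
```

```text
(no output)
```

View pics/s1a.png

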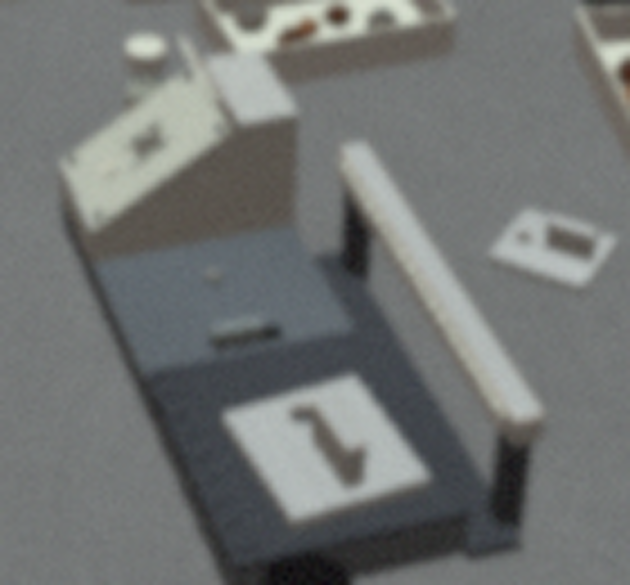

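View pics/s1b.png

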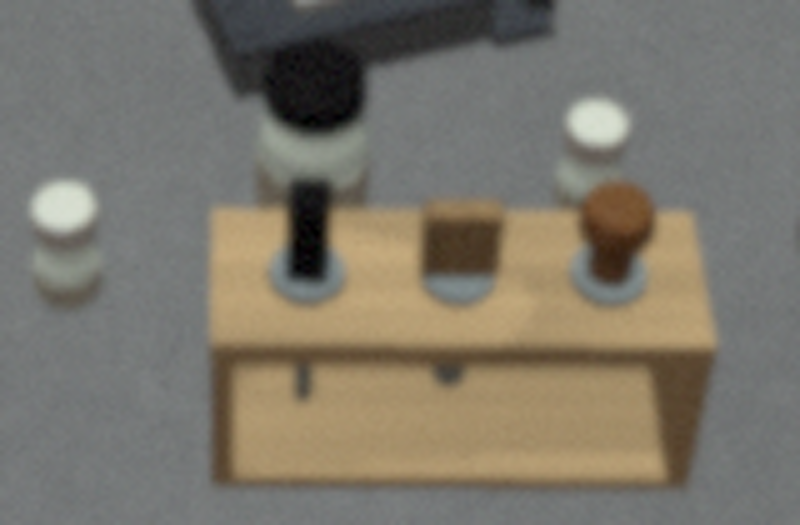

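View pics/s2a.png

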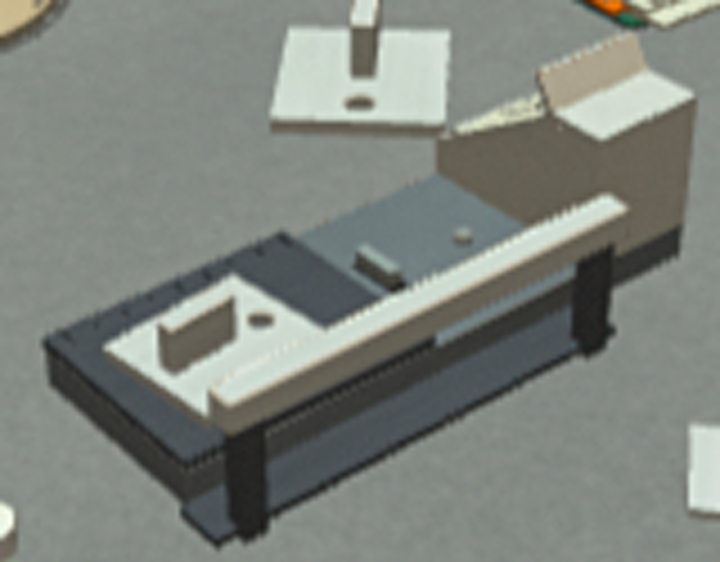

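View pics/s2b.png

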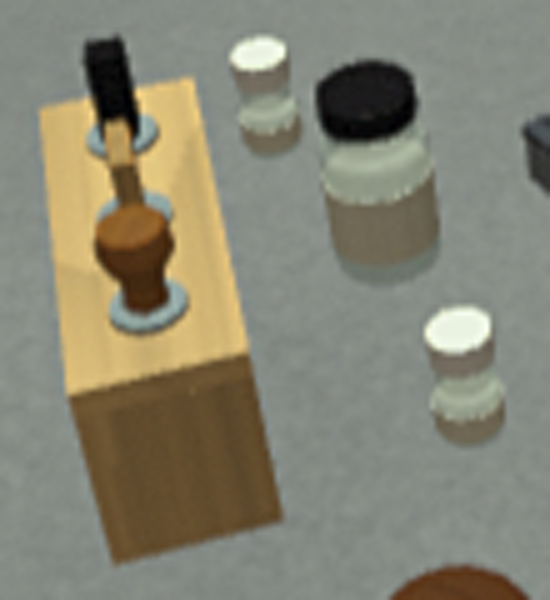

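```bash
cat > fit.py <<'E'
from h import *
from scipy.optimize import least_squares
cams={}
for n in ['scene','side']: cams[n]=load(n+'0')[1]
def proj(im,X):
    c=X@im['R'].T+im['t']; p=c@im['mtx'].T; return p[:,:2]/p[:,2:]
def body(p,P): # x,y,yaw
    c,s=np.cos(p[2]),np.sin(p[2]); P=np.array(P,float)/1000
    return np.c_[p[0]+c*P[:,0]-s*P[:,1],p[1]+s*P[:,0]+c*P[:,1],P[:,2]]
def tri(obs):
    def f(X): return np.concatenate([proj(cams[n],X[None])[0]-uv for n,uv in obs])
    r=least_squares(f,[.6,0,.05]); return r.x,np.abs(r.fun).max()
def cv(n,off,s,pts): return [(n,(np.array(p)+.5)/s-.5+np.array(off)) for p in pts]
def fit(P,obs,x0):
    def f(p): 
        W=body(p,P); return np.concatenate([proj(cams[n],w[None])[0]-uv for w,(n,uv) in zip(W,obs)])
    r=least_squares(f,x0,loss='soft_l1'); return r.x,r.fun if 0 else f(r.x).reshape(-1,2)
def ray_z(n,uv,z):
    im=cams[n]; d=im['R'].T@np.linalg.solve(im['mtx'],[*uv,1]); o=-im['R'].T@im['t']
    return o+d*(z-o[2])/d[2]
E
python3 - <<'E'
from fit import *
np.set_printoptions(precision=4,suppress=True)
obs=cv('side',(230,255),5,[(210,210),(695,212),(715,350),(210,350),(215,485),(690,485)])+cv('scene',(125,215),5,[(40,108),(195,78),(248,353),(68,395),(115,563),(282,520)])
P=[(-95,33,90),(95,33,90),(95,-33,90),(-95,-33,90),(-95,-33,0),(95,-33,0),(-95,-33,90),(-95,33,90),(95,33,90),(95,-33,90),(95,-33,0),(95,33,0)]
r,res=fit(P,obs,[.6,-.3,0]); print('rack',r,'\n',res)
print(body(r,[(-58,0,90),(0,0,90),(58,0,90)]))
obs=cv('side',(225,140),4.5,[(150,375),(465,515),(352,333)])+cv('scene',(220,165),4.5,[(45,342),(188,465),(283,235),(693,97),(678,258)])
P=[(-65,-15,32),(65,-175,32),(65,-15,32),(-65,-175,32),(65,-175,32),(-65,-15,32),(65,175,107),(65,175,0)]
r,res=fit(P,obs,[.6,0,0]); print('stage',r,'\n',res)
s=cv('side',(225,140),4.5,[(212,273),(302,412)]); c=cv('scene',(220,165),4.5,[(463,235),(262,320)])
print('pin',tri([s[0],c[0]]), 'plate hole top',tri([s[1],c[1]]))
# slot
u=np.array([.53,0,-.848])
print('slot tri side z guess', [ray_z('side',cv('side',(225,140),4.5,[(147,142)])[0][1],z) for z in (.06,.08)])
# rod handle top: side (310,183), scene (104,42)
print('rod top',tri([cv('side',(230,255),5,[(310,183)])[0],cv('scene',(125,215),5,[(104,42)])[0]]))
print('rod collar',tri([cv('side',(230,255),5,[(307,275)])[0],cv('scene',(125,215),5,[(122,135)])[0]]))
# vials, jar
for nm,a,b in [('jar top',(315,85),(367,97)),('vial',(597,125),(459,330)),('vialL',(63,208),(259,54))]:
    print(nm,tri([cv('side',(230,255),5,[a])[0],cv('scene',(125,215),5,[b])[0]]))
E
```

```text
rack [ 0.5423 -0.272  -0.1419] 
 [[ 0.6357  0.227 ]
 [-0.3811  0.6614]
 [ 0.6341  0.1649]
 [ 0.2002 -0.7002]
 [-0.8547  0.7039]
 [-0.4582  1.5011]
 [ 0.1284 -0.1066]
 [-0.0692 -0.3979]
 [ 0.6461 -0.5156]
 [ 0.1601 -0.1989]
 [-0.0614  0.6373]
 [ 0.8071  0.3022]]
[[ 0.4849 -0.2638  0.09  ]
 [ 0.5423 -0.272   0.09  ]
 [ 0.5997 -0.2802  0.09  ]]
stage [0.5144 0.0957 0.1882] 
 [[-0.6608  0.2361]
 [ 2.0575 -0.0196]
 [ 2.4664 -0.5448]
 [-0.8592 -0.6064]
 [-0.2853 -0.2559]
 [-0.3752 -0.9273]
 [ 0.6954 -0.6978]
 [ 0.2978 -0.6335]]
pin (array([0.5022, 0.1596, 0.0292]), np.float64(0.4454617178258218)) plate hole top (array([0.5331, 0.0168, 0.0401]), np.float64(0.47109833558903347))
slot tri side z guess [array([0.4739, 0.2589, 0.06  ]), array([0.4712, 0.2297, 0.08  ])]
rod top (array([ 0.4849, -0.2625,  0.1411]), np.float64(0.6548790338158028))
rod collar (array([ 0.4843, -0.2646,  0.0923]), np.float64(0.1232759407650974))
jar top (array([ 0.5042, -0.163 ,  0.0891]), np.float64(0.15114256508491053))
vial (array([ 0.6275, -0.1693,  0.0541]), np.float64(0.22448201134125156))
vialL (array([ 0.3954, -0.1858,  0.0542]), np.float64(0.16460454376775147))
```

```bash
cat >> h.py <<'E'
from scipy.spatial.transform import Rotation as Ro
np.set_printoptions(precision=4,suppress=True)
def pose(s=None):
    s=s or get_state(); q=s['ee_rot']; return np.array(s['position']),Ro.from_quat([*q[1:],q[0]]).as_matrix()
def frame(y,z):  # tool y dir, jaw z dir hint
    y=np.array(y,float)/np.linalg.norm(y); z=np.array(z,float); z-=y*(z@y); z/=np.linalg.norm(z)
    return np.c_[np.cross(y,z),y,z]
def row(pt,Rt,p=None,R=None):
    if p is None: p,R=pose()
    t=R.T@(pt-p)*100; rv=Ro.from_matrix(R.T@Rt).as_rotvec(degrees=True)/8
    print('row t',np.round(t,2),'rot',np.round(rv,3)); return t,rv
def wcam(s,im):
    p,R=pose(s); T=im['tool_from_camera']; Rc=R@T[:3,:3]; o=R@T[:3,3]+p
    return {'mtx':im['mtx'],'R':Rc.T,'t':-Rc.T@o}
E
python3 - <<'E'
from h import *
p,R=pose(); print(p);print(R)
# jaw z toward stage -y or +y?
for sg in (1,-1):
    Rt=frame([0,0,-1],[-.188*sg,sg,0]); row(np.array([.42,.2,.32]),Rt)
E
```

```text
[0.1426 0.5566 0.2306]
[[ 0.9687 -0.0005  0.2481]
 [-0.2481 -0.0013  0.9687]
 [-0.0002 -1.     -0.0014]]
row t [ 35.72  -8.9  -27.68] rot [ 0.01  -3.127 -0.004]
row t [ 35.72  -8.9  -27.68] rot [ 0.005 19.373  0.013]
```

Run:
```python
from h import *
row(np.array([.44,.15,.30]),frame([0,0,-1],[-.188,1,0]))
```

```text
row t [ 38.9   -6.9  -32.02] rot [ 0.01  -3.127 -0.004]
```

```bash
python3 -m jog '[0,19,-4,-16,0,-1.5,0, 0,38.9,-6.9,-32,0,-3.1,0, 0,38.9,-6.9,-32,0,-3.1,0, 0,38.9,-6.9,-32,0,-3.1,0, 0,38.9,-6.9,-32,0,-3.1,0, 0,38.9,-6.9,-32,0,-3.1,0, 0,38.9,-6.9,-32,0,-3.1,0, 0,38.9,-6.9,-32,0,-3.1,0, 0,38.9,-6.9,-32,0,-3.1,0, 0,38.9,-6.9,-32,0,-3.1,0, 0,38.9,-6.9,-32,0,-3.1,0, 0,38.9,-6.9,-32,0,-3.1,0]'
python3 - <<'E'
from h import *
s,im=snap('wrist','w1'); print(s['clock'],pose(s))
E
```

```text
clock: 1.65
position: [0.4391, 0.1518, 0.3001]
ee_rot: [0.704, -0.704, -0.065, 0.065]
contact_force: [-0.0, -0.3, 1.0]
width: 0.0854
1.65 (array([0.4391, 0.1518, 0.3001]), array([[ 0.983 , -0.0007, -0.1835],
       [ 0.1835,  0.0004,  0.983 ],
       [-0.0006, -1.    ,  0.0006]]))
```

View pics/w1.png

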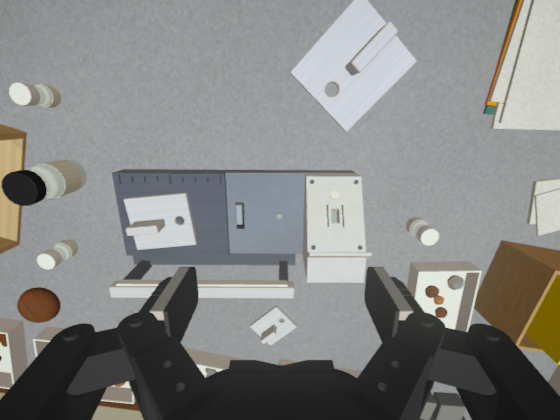

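Run:
```python
import cv2
a=cv2.imread('pics/w1.png')
cv2.imwrite('pics/w1a.png',cv2.resize(a[160:290,285:385],None,fx=6,fy=6,interpolation=cv2.INTER_CUBIC)[:600] if 0 else cv2.resize(a[165:260,290:385],None,fx=6,fy=6,interpolation=cv2.INTER_CUBIC))
cv2.imwrite('pics/w1b.png',cv2.resize(a[160:280,105:305],None,fx=4,fy=4,interpolation=cv2.INTER_CUBIC))
```

```text
(no output)
```

View pics/w1a.png

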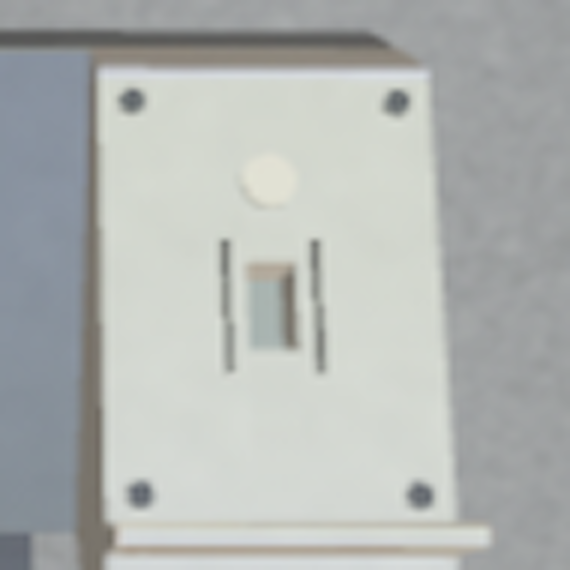

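View pics/w1b.png

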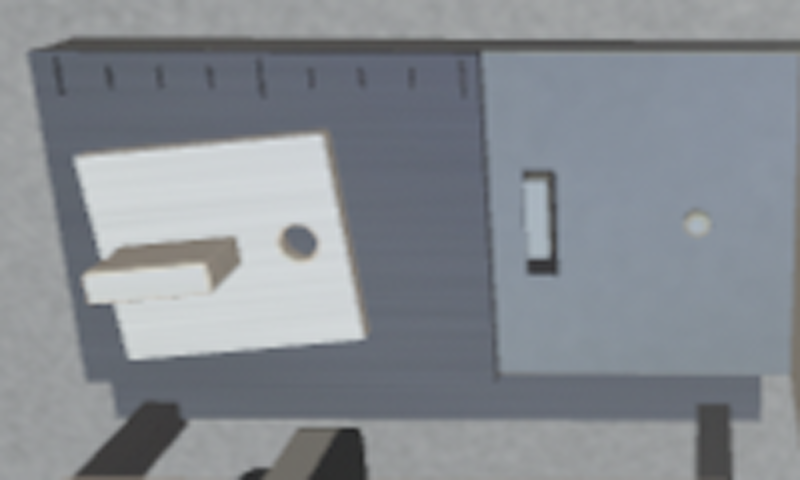

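```bash
cat > stagefit.py <<'E'
from fit import *
s,im=load('w1'); cams['w']=wcam(s,im)
W=lambda pts: cv('w',(105,160),4,pts)
W2=lambda pts: cv('w',(290,165),6,pts)
SD=lambda pts: cv('side',(225,140),4.5,pts)
SC=lambda pts: cv('scene',(220,165),4.5,pts)
fixed=[ # (obs, stage pt)
*zip(SD([(150,375),(352,333)]),[(-65,-15,32),(65,-15,32)]),
*zip(SC([(45,342),(188,465),(283,235),(693,97),(678,258)]),[(-65,-175,32),(65,-175,32),(-65,-15,32),(65,175,107),(65,175,0)]),
*zip(W([(30,50),(481,50),(497,380),(86,381)]),[(-65,-175,32),(-65,-15,32),(65,-15,32),(65,-175,32)]),
]
pinobs=SD([(212,273)])+SC([(463,235)])+W([(697,223)])
slotobs=SD([(147,142)])+W2([(273,307)])
low=[*zip(W2([(97,67),(430,70)]),[100,175]),*zip(SD([(63,165),(90,235)]),[175,100])]
def resid(p):
    x,y,th,pinx,piny,z0,sx,sy=p; out=[]
    def e(ob,P): out.append(proj(cams[ob[0]],body([x,y,th],[P]))[0]-ob[1])
    for ob,P in fixed: e(ob,P)
    for ob in pinobs: e(ob,(pinx,piny,31))
    for ob in slotobs: e(ob,(sx,sy,z0+(sx+65)*.625))
    for ob,yy in low: e(ob,(-65,yy,z0))
    return np.concatenate(out)
if __name__=='__main__':
    r=least_squares(resid,[.514,.096,.188,0,63,50,-10,137.5],loss='soft_l1'); print(r.x); print(resid(r.x).reshape(-1,2))
    p=r.x; print('slot z',p[5]+(p[6]+65)*.625, 'world',body(p[:3],[(p[6],p[7],p[5]+(p[6]+65)*.625),(p[3],p[4],31)]))
E
python3 stagefit.py
```

```text
[  0.5135   0.0984   0.1775  -0.796   62.8399  48.4687 -17.3002 138.3286]
[[-1.2329 -0.5691]
 [ 2.0083 -0.9862]
 [-0.1105 -1.5915]
 [-0.1034 -1.163 ]
 [ 0.5761 -1.4851]
 [ 1.7374 -0.7255]
 [ 1.2874 -0.6597]
 [-0.5376 -0.004 ]
 [-0.8453  0.6845]
 [-0.2997  0.53  ]
 [ 0.0368 -0.2679]
 [-0.0812 -0.2084]
 [ 0.2974 -1.1497]
 [-0.388   0.1026]
 [ 0.2709  0.1346]
 [ 0.0713 -0.0694]
 [-0.1126 -0.1759]
 [-1.0162 -0.3428]
 [-0.9189 -0.3446]
 [ 0.0519 -0.6137]]
slot z 78.2810426750594 world [[0.4721 0.2315 0.0783]
 [0.5017 0.1601 0.031 ]]
```

Run:
```python
from h import *
th=-.1419
row(np.array([.485,-.263,.22]),frame([0,0,-1],[-np.sin(th),np.cos(th),0]))
```

```text
row t [ -3.1    8.01 -41.61] rot [-0.002  2.337 -0.003]
```

```bash
python3 -m jog '[80,-3.1,8,-41.6,0,2.34,0, 80,-3.1,8,-41.6,0,2.34,0, 80,-3.1,8,-41.6,0,2.34,0, 80,-3.1,8,-41.6,0,2.34,0, 80,-3.1,8,-41.6,0,2.34,0, 80,-3.1,8,-41.6,0,2.34,0, 80,-3.1,8,-41.6,0,2.34,0, 80,-3.1,8,-41.6,0,2.34,0, 80,-3.1,8,-41.6,0,2.34,0, 80,-3.1,8,-41.6,0,2.34,0]'
python3 - <<'E'
from h import *
s,im=snap('wrist','w2'); print(s['clock'],pose(s),s['width'])
a=im['color']
E
```

```text
clock: 2.95
position: [0.4851, -0.2626, 0.2207]
ee_rot: [0.705, -0.705, 0.05, -0.051]
contact_force: [0.5, -0.7, 0.2]
width: 0.0587
2.95 (array([ 0.4851, -0.2626,  0.2207]), array([[ 0.9898,  0.0004,  0.1422],
       [-0.1422,  0.0003,  0.9898],
       [ 0.0004, -1.    ,  0.0003]])) 0.05865107339496319
```

View pics/w2.png

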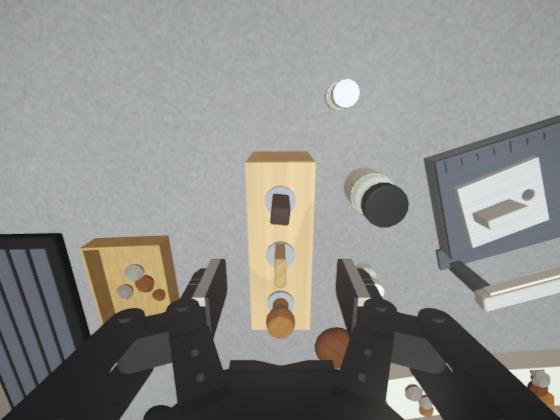

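Run:
```python
from fit import *
s,im=load('w2'); cams['w']=wcam(s,im)
th=-.1419
X=np.array([[.4849,-.2638,.138],[.4849,-.2638,.094]])
print(proj(cams['w'],X))
rack=[.5423,-.272,th]
print(proj(cams['w'],body(rack,[(-95,-33,90),(-95,33,90),(95,33,90),(95,-33,90)])))
for sx in(-8,8):
  for sy in (-8,8): print(sx,sy,proj(cams['w'],body([.4849,-.2638,th],[(sx,sy,138)])))
a=im['color'].copy()[140:350,230:340]
cv2.imwrite('pics/w2a.png',cv2.resize(a,None,fx=2.8,fy=2.8,interpolation=cv2.INTER_CUBIC))
cv2.imwrite('pics/w2b.png',cv2.resize(im['color'][140:240,230:340],None,fx=6,fy=6,interpolation=cv2.INTER_CUBIC))
```

```text
[[278.853  217.0378]
 [279.1406 201.9094]]
[[243.9208 162.971 ]
 [314.1333 162.8598]
 [308.4631 329.1741]
 [250.7809 329.2682]]
-8 -8 [[269.     207.7937]]
-8 8 [[288.6319 207.7623]]
8 -8 [[269.2761 226.1217]]
8 8 [[288.5023 226.0909]]
```

View pics/w2b.png

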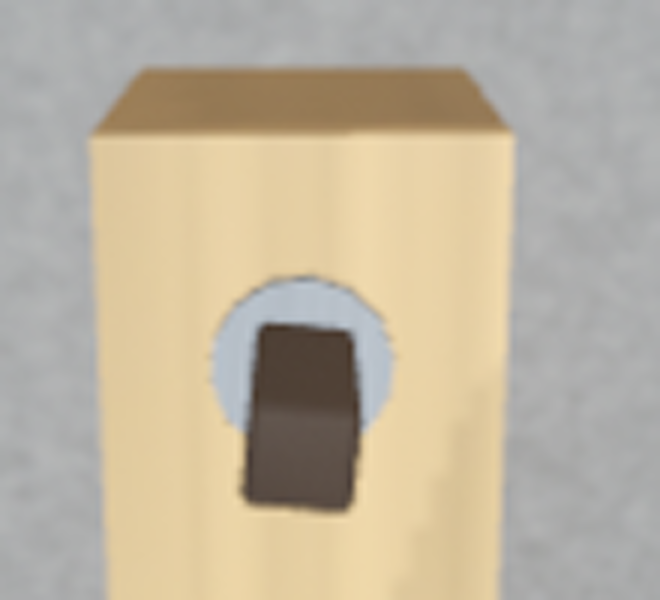

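```bash
python3 -m jog '[80,-0.05,5,0,0,0,0, 80,-0.05,9,0,0,0,0, 80,-0.05,11,0,0,0,0, 80,-0.05,11.9,0,0,0,0, 80,-0.05,11.9,0,0,0,0, 180,-0.05,11.9,0,0,0,0, 255,-0.05,11.9,0,0,0,0, 255,-0.05,11.9,0,0,0,0, 255,-0.05,11.9,0,0,0,0, 255,-0.05,11.9,0,0,0,0]' 80
python3 - <<'E'
from h import *
s=get_state();print(pose(s),s['moment'])
E
```

```text
clock: 4.25
position: [0.4851, -0.2646, 0.1023]
ee_rot: [-0.705, 0.706, -0.05, 0.052]
contact_force: [0.3, 1.0, 5.5]
width: 0.0151
(array([ 0.4851, -0.2646,  0.1023]), array([[ 0.9895,  0.0018,  0.1443],
       [-0.1443, -0.0011,  0.9895],
       [ 0.0019, -1.    , -0.0008]])) [0.1066 0.0622 0.02  ]
```

```bash
python3 -m jog '[255,0,-3,0,0,0,0, 255,0,-8,0,0,0,0, 255,0,-14,0,0,0,0, 255,0,-14,0,0,0,0]' 80
cat >> h.py <<'E'
TH=.18
c_,s_=np.cos(TH),np.sin(TH)
RS=np.array([[c_,-s_,0],[s_,c_,0],[0,0,1]])
U=RS@np.array([.530,0,-.848]); U/=np.linalg.norm(U)
SY=RS[:,1]; SXs=np.cross(U,SY)  # up-slope direction
RI=frame(U,SY)
M=np.array([.4721,.2315,.0783])
E
python3 - <<'E'
from h import *
s=get_state();print(pose(s),s['contact_force'],s['width'])
row(M-U*(.0875+.045),RI)
E
```

```text
clock: 4.75
position: [0.4869, -0.2659, 0.2464]
ee_rot: [-0.703, 0.707, -0.048, 0.054]
contact_force: [0.5, -0.2, -0.6]
width: 0.0148
(array([ 0.4869, -0.2659,  0.2464]), array([[ 0.9895,  0.0089,  0.1442],
       [-0.1442, -0.0064,  0.9895],
       [ 0.0097, -0.9999, -0.005 ]])) [ 0.4772 -0.2135 -0.6408] 0.014759902130136084
row t [-15.35   5.19  46.8 ] rot [ 0.695 -2.25  -3.902]
```

```bash
python3 -m jog '[255,-5,-1,15,0.2,-0.8,-1.2, 255,-15,0,30,0.7,-2.25,-3.9, 255,-15.3,0,46.8,0.7,-2.25,-3.9, 255,-15.3,0,46.8,0.7,-2.25,-3.9, 255,-15.3,0,46.8,0.7,-2.25,-3.9, 255,-15.3,0,46.8,0.7,-2.25,-3.9, 255,-15.3,0,46.8,0.7,-2.25,-3.9, 255,-15.3,0,46.8,0.7,-2.25,-3.9, 255,-15.3,0,46.8,0.7,-2.25,-3.9, 255,-15.3,5,46.8,0.7,-2.25,-3.9, 255,-15.3,5,46.8,0.7,-2.25,-3.9, 255,-15.3,5,46.8,0.7,-2.25,-3.9]'
python3 - <<'E'
from h import *
s,im=snap('wrist','w3'); p,R=pose(s); print(s['clock'],p,R,s['qpos']);print(RI, p-(M-U*(.0875+.045)))
E
```

```text
clock: 6.25
position: [0.4011, 0.2208, 0.1918]
ee_rot: [0.698, -0.658, -0.252, -0.131]
contact_force: [0.8, 0.4, -0.4]
width: 0.0148
6.25 [0.4011 0.2208 0.1918] [[ 0.8389  0.5142 -0.1785]
 [ 0.1475  0.1009  0.9839]
 [ 0.5239 -0.8517  0.0088]] [ 0.4624 -0.0994  2.1886 -0.2769  0.5338 -1.0838]
[[ 0.8343  0.5214 -0.179 ]
 [ 0.1518  0.0949  0.9838]
 [ 0.53   -0.848  -0.    ]] [-0.0019  0.0019  0.0011]
```

View pics/w3.png

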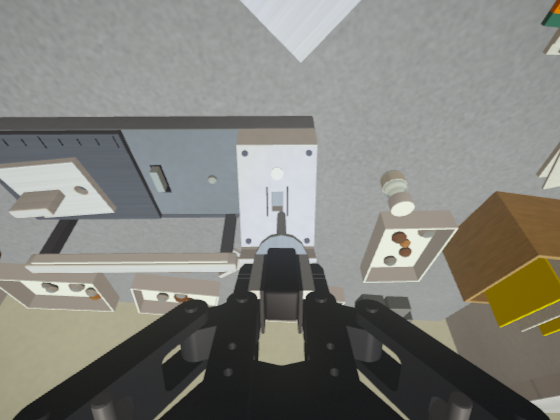

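Run:
```python
from h import *
s,im=load('w3')
cv2.imwrite('pics/w3a.png',cv2.resize(im['color'][120:270,225:335],None,fx=5,fy=5,interpolation=cv2.INTER_CUBIC)[:600] if 0 else cv2.resize(im['color'][130:250,225:335],None,fx=5,fy=5,interpolation=cv2.INTER_CUBIC))
```

```text
(no output)
```

View pics/w3a.png

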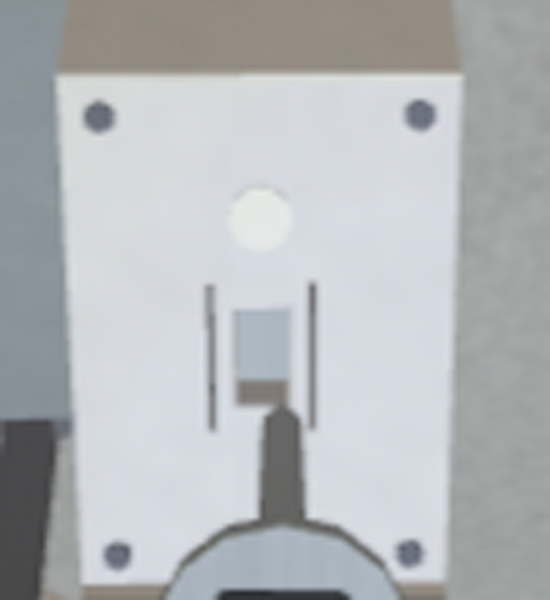

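Run:
```python
from h import *
s,im=load('w3'); T=im['tool_from_camera']; K=im['mtx']
def pix(X): c=np.linalg.inv(T)@np.array([*X,1]); q=K@c[:3]; return q[:2]/q[2],c[2]
px=lambda u,v:((u+.5)/5-.5+225,(v+.5)/5-.5+130)
print('tip pred',[pix((0,y,0)) for y in (.084,.0875,.091)], 'obs',px(283,412))
slot=px(262,357)
d=T[:3,:3]@np.linalg.solve(K,[*slot,1]); o=T[:3,3]
for Y in (.1275,.1325,.1375): 
    k=(Y-o[1])/d[1]; print(Y,o+d*k,'depth',k)
# corners of slot->sizes, slot mouth corners
for q in [(233,309),(291,309),(235,405),(288,405),(97,67),(72,357),(456,357),(98,117),(420,115),(118,555),(409,552)]:
    d=T[:3,:3]@np.linalg.solve(K,[*px(*q),1]); k=(.1325-o[1])/d[1]; print(q,(o+d*k)*1000)
p,R=pose(s); print('face normal in tool', R.T@U)
```

```text
tip pred [(array([280.7791, 215.9236]), np.float64(0.24078574850068946)), (array([280.7825, 214.5491]), np.float64(0.2441094796893577)), (array([280.7858, 213.2116]), np.float64(0.24743321087802592))] obs (281.2, 212.0)
0.1275 [-0.0001  0.1275 -0.0037] depth 0.28205119431155024
0.1325 [ 0.0013  0.1325 -0.0038] depth 0.2872559579444774
0.1375 [ 0.0028  0.1375 -0.0038] depth 0.29246072157740455
(233, 309) [ -8.4239 132.5     -9.3606]
(291, 309) [ -8.416  132.5      1.9369]
(235, 405) [ 11.2524 132.5     -9.1838]
(288, 405) [ 11.2597 132.5      1.3638]
(97, 67) [-54.5228 132.5    -33.9879]
(72, 357) [  1.2865 132.5    -41.1677]
(456, 357) [  1.3391 132.5     34.4322]
(98, 117) [-45.3898 132.5    -34.1705]
(420, 115) [-45.7152 132.5     25.9845]
(118, 555) [ 43.7492 132.5    -33.637 ]
(409, 552) [ 43.1167 132.5     26.289 ]
face normal in tool [ 0.0071  0.9999 -0.0072]
```

```bash
python3 -m jog '[255,0.15,1.5,-0.4,0,0,0, 255,0.15,3,-0.4,0,0,0, 255,0.15,3,-0.4,0,0,0, 255,0.15,3,-0.4,0,0,0]'
python3 - <<'E'
from h import *
s,im=snap('wrist','w4'); p,R=pose(s); print(s['clock'],p,R.T@(p-np.array([.4011,.2208,.1918])),R.T@U)
cv2.imwrite('pics/w4a.png',cv2.resize(im['color'][130:250,225:335],None,fx=5,fy=5,interpolation=cv2.INTER_CUBIC))
E
```

```text
clock: 6.8
position: [0.4189, 0.2201, 0.168]
ee_rot: [0.698, -0.657, -0.252, -0.132]
contact_force: [0.5, 1.0, -1.7]
width: 0.015
6.8 [0.4189 0.2201 0.168 ] [ 0.0023  0.0294 -0.0041] [ 0.0053  1.     -0.0072]
```

View pics/w4a.png

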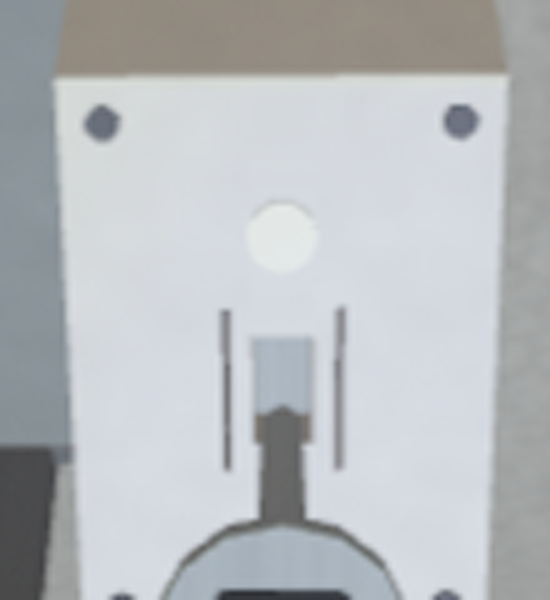

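```bash
python3 -m jog '[255,-0.15,0.6,0,0,0,0, 255,-0.15,1.5,0,0,0,0, 255,-0.15,2.5,0,0,0,0, 255,-0.15,3.5,0,0,0,0, 255,-0.15,4,0,0,0,0, 255,-0.15,4,0,0,0,0]'
python3 - <<'E'
from h import *
s,im=snap('wrist','w5'); p,R=pose(s); print(s['clock'],R.T@(p-np.array([.4189,.2201,.168])),'F tool',R.T@s['contact_force'],s['moment'])
cv2.imwrite('pics/w5a.png',cv2.resize(im['color'][110:250,215:345],None,fx=4.2,fy=4.2,interpolation=cv2.INTER_CUBIC))
E
```

```text
clock: 7.6
position: [0.4372, 0.2241, 0.1309]
ee_rot: [0.698, -0.658, -0.251, -0.13]
contact_force: [0.2, -0.2, -1.6]
width: 0.0148
7.6 [-0.0034  0.0414  0.0003] F tool [-0.7182  1.4417 -0.1987] [-0.088   0.266  -0.0164]
```

View pics/w5a.png

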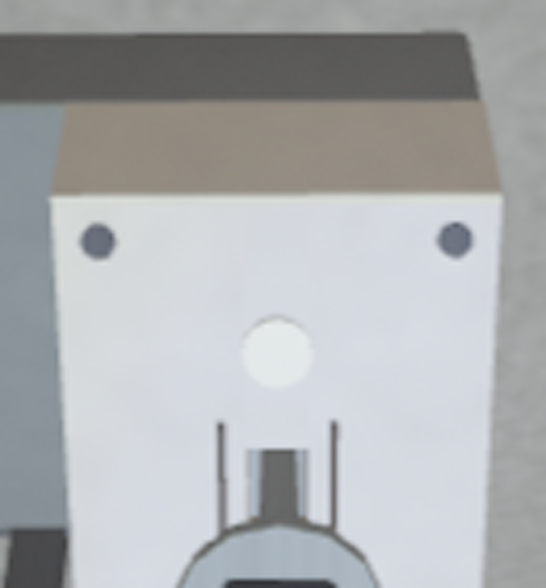

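```bash
python3 -m jog '[255,0,0.4,0,0,0,0, 255,0,0.8,0,0,0,0, 255,0,1.2,0,0,0,0, 255,0,1.5,0,0,0,0]'
python3 - <<'E'
from h import *
s=get_state(); p,R=pose(s); print(s['clock'],R.T@(p-np.array([.4189,.2201,.168])),'F tool',R.T@s['contact_force'],s['moment'])
E
```

```text
clock: 8.15
position: [0.4452, 0.2258, 0.119]
ee_rot: [0.698, -0.657, -0.252, -0.131]
contact_force: [-2.0, -0.0, 3.8]
width: 0.015
8.15 [-0.0028  0.0558  0.0005] F tool [ 0.2951 -4.3109  0.3606] [-0.1453  0.2309 -0.0512]
```

Latch is moving (about 4.3 N axial). Continue to the end stop.

```bash
python3 -m jog '[255,0,0.2,0,0,0,0, 255,0,0.4,0,0,0,0, 255,0,0.6,0,0,0,0]'
python3 - <<'E'
from h import *
s=get_state(); p,R=pose(s); print(s['clock'],R.T@(p-np.array([.4189,.2201,.168])),'F tool',R.T@s['contact_force'])
E
python3 -m jog '[255,0,0.2,0,0,0,0, 255,0,0.3,0,0,0,0]'
python3 - <<'E'
from h import *
s=get_state(); p,R=pose(s); print(s['clock'],R.T@(p-np.array([.4189,.2201,.168])),'F tool',R.T@s['contact_force'])
E
```

```text
clock: 8.52
position: [0.4483, 0.2264, 0.1139]
ee_rot: [0.698, -0.657, -0.252, -0.131]
contact_force: [-1.5, -1.1, 4.7]
width: 0.0154
8.525 [-0.0028  0.0619  0.0004] F tool [ 1.0343 -4.879  -0.7335]
clock: 8.78
position: [0.4495, 0.2267, 0.1121]
ee_rot: [0.698, -0.657, -0.252, -0.131]
contact_force: [-13.8, -2.9, 22.5]
width: 0.0151
8.775 [-0.0027  0.064   0.0005] F tool [ -0.1823 -26.4931  -0.2185]
```

Run:
```python
from h import *
s,im=snap('wrist','w6'); s2,im2=snap('scene','sc6'); s3,im3=snap('side','sd6')
print(s3['contact_force'])
A=cv2.resize(im['color'][100:300,100:345],None,fx=3,fy=3,interpolation=cv2.INTER_CUBIC)
cv2.imwrite('pics/w6a.png',A)
cv2.imwrite('pics/sc6a.png',np.hstack([cv2.resize(im2['color'][190:270,270:380],None,fx=3.5,fy=3.5,interpolation=cv2.INTER_CUBIC),cv2.resize(im3['color'][150:230,230:340],None,fx=3.5,fy=3.5,interpolation=cv2.INTER_CUBIC)]))
```

```text
[-10.8201  -2.8742  17.6008]
```

View pics/w6a.png

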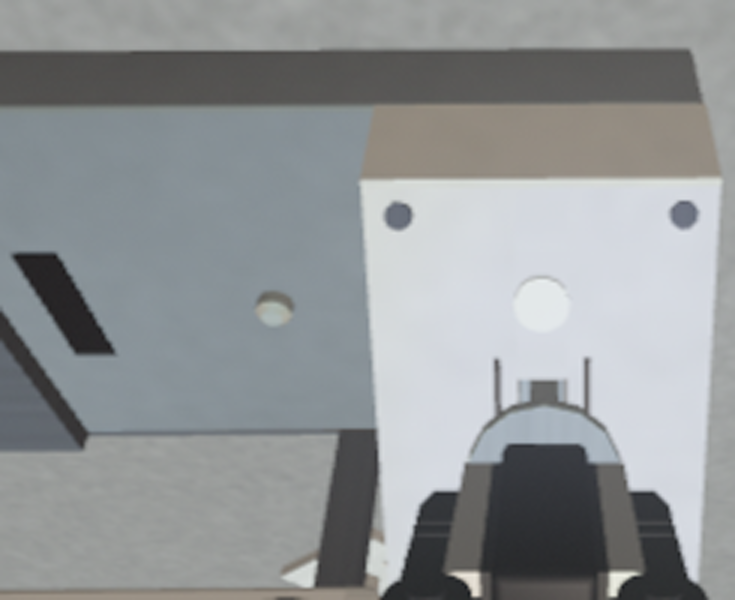

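View pics/sc6a.png

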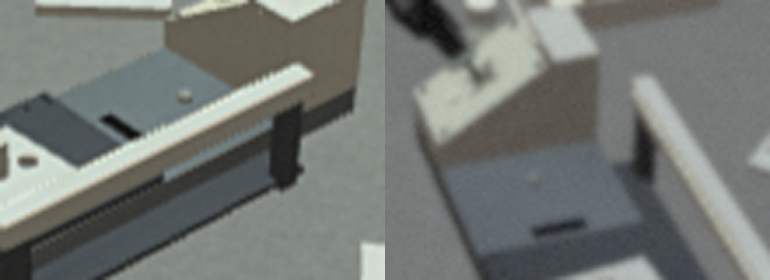

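```bash
python3 -m jog '[255,0,-3,0,0,0,0, 255,0,-7,0,0,0,0, 255,0,-12,0,0,0,0, 255,0,-15,0,0,0,0, 255,0,-15,0,0,0,0]'
python3 - <<'E'
from h import *
s=get_state();print(pose(s)[0],s['contact_force'],s['width'])
th=-.1419
row(np.array([.4846,-.2638,.225]),frame([0,0,-1],[-np.sin(th),np.cos(th),0]))
row(np.array([.4846,-.2,.27]),frame([0,0,-1],[-np.sin(th),np.cos(th),0]))
E
```

```text
clock: 9.55
position: [0.3726, 0.2119, 0.2408]
ee_rot: [0.698, -0.656, -0.253, -0.132]
contact_force: [0.2, 0.1, -1.3]
width: 0.0151
[0.3726 0.2119 0.2408] [ 0.1693  0.1288 -1.2929] 0.015110099659684375
row t [  1.52   2.22 -48.82] rot [-0.711  2.231  3.928]
row t [  4.83  -0.94 -42.5 ] rot [-0.711  2.231  3.928]
```

```bash
python3 -m jog '[255,3,-1,-6,-0.3,0.9,1.6, 255,4,-1,-20,-0.7,2.2,3.9, 255,4.5,-1,-42,-0.7,2.23,3.93, 255,4.5,-1,-42,-0.7,2.23,3.93, 255,4.5,-1,-42,-0.7,2.23,3.93, 255,4.5,-1,-42,-0.7,2.23,3.93, 255,4.5,-1,-42,-0.7,2.23,3.93, 255,1.5,1.5,-48.8,-0.71,2.23,3.93, 255,1.5,2.2,-48.8,-0.71,2.23,3.93, 255,1.5,2.2,-48.8,-0.71,2.23,3.93, 255,1.5,2.2,-48.8,-0.71,2.23,3.93, 255,1.5,2.2,-48.8,-0.71,2.23,3.93]'
python3 - <<'E'
from h import *
s,im=snap('wrist','w7'); p,R=pose(s); print(s['clock'],p,R)
cv2.imwrite('pics/w7a.png',cv2.resize(im['color'][140:300,220:345],None,fx=3.7,fy=3.7,interpolation=cv2.INTER_CUBIC))
E
```

```text
clock: 11.05
position: [0.4843, -0.2631, 0.2248]
ee_rot: [-0.704, 0.706, -0.051, 0.049]
contact_force: [-0.3, 0.1, -1.2]
width: 0.0149
11.05 [ 0.4843 -0.2631  0.2248] [[ 0.9901 -0.0026  0.1402]
 [-0.1402 -0.0027  0.9901]
 [-0.0022 -1.     -0.003 ]]
```

View pics/w7a.png

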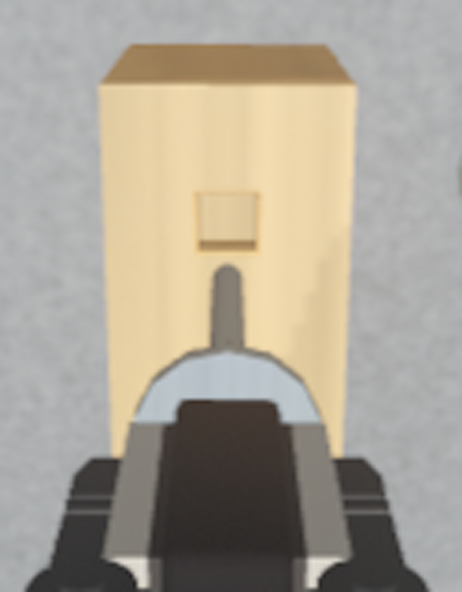

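Run:
```python
from fit import *
s,im=load('w7'); cams['w']=wcam(s,im); p,R=pose(s)
px=lambda u,v:np.array([(u+.5)/3.7-.5+220,(v+.5)/3.7-.5+140])
for q in [(227,221),(196,193),(260,193),(196,250),(259,250)]:
    X=ray_z('w',px(*q),.09); print(q,X,R.T@(X-p))
X=p+R@np.array([0,.0875,0]); print(X,proj(cams['w'],X[None]),px(227,268))
```

```text
(227, 221) [ 0.4837 -0.2629  0.09  ] [-0.0003  0.1348  0.0005]
(196, 193) [ 0.4748 -0.27    0.09  ] [-0.0081  0.1348 -0.0078]
(260, 193) [ 0.4772 -0.2531  0.09  ] [-0.0081  0.1348  0.0093]
(196, 250) [ 0.4906 -0.2724  0.09  ] [ 0.0078  0.1348 -0.0079]
(259, 250) [ 0.4929 -0.2555  0.09  ] [0.0078 0.1348 0.0091]
[ 0.484  -0.2633  0.1373] [[280.433  215.2111]] [280.9865 212.0676]
```

```bash
python3 -m jog '[255,0,4,0,0,0,0, 255,0,7,0,0,0,0, 255,0,10,0,0,0,0, 255,0,11.5,0,0,0,0, 255,0,12,0,0,0,0, 255,0,12.1,0,0,0,0, 255,0,12.1,0,0,0,0]'
python3 - <<'E'
from h import *
s=get_state(); p,R=pose(s); print(p,R[:,1],s['contact_force'],s['moment'])
E
```

```text
clock: 11.98
position: [0.484, -0.2649, 0.1039]
ee_rot: [-0.704, 0.707, -0.051, 0.05]
contact_force: [-0.8, -1.0, -0.1]
width: 0.0147
[ 0.484  -0.2649  0.1039] [-0.0022 -0.0033 -1.    ] [-0.8147 -1.0298 -0.1454] [-0.0307 -0.0206 -0.0267]
```

```bash
python3 -m jog '[255,0,0.1,0,0,0,0, 255,0,0.15,0,0,0,0, 255,0,0.15,0,0,0,0]'
python3 - <<'E'
from h import *
s,im=snap('wrist','w8');s,im2=snap('side','sd8'); p,R=pose(s); print(p,R[:,1],s['contact_force'],s['moment'])
cv2.imwrite('pics/w8a.png',np.hstack([cv2.resize(im['color'][140:300,220:345],None,fx=3,fy=3,interpolation=cv2.INTER_CUBIC),cv2.resize(im2['color'][240:360,240:380],None,fx=3,fy=4,interpolation=cv2.INTER_CUBIC)]))
E
```

```text
clock: 12.35
position: [0.4837, -0.2648, 0.1023]
ee_rot: [-0.704, 0.706, -0.051, 0.049]
contact_force: [-0.6, 0.7, 5.3]
width: 0.0151
[ 0.4837 -0.2648  0.1024] [-0.0027 -0.003  -1.    ] [-1.1243  0.4247  5.9212] [ 0.1099  0.1503 -0.0233]
```

View pics/w8a.png

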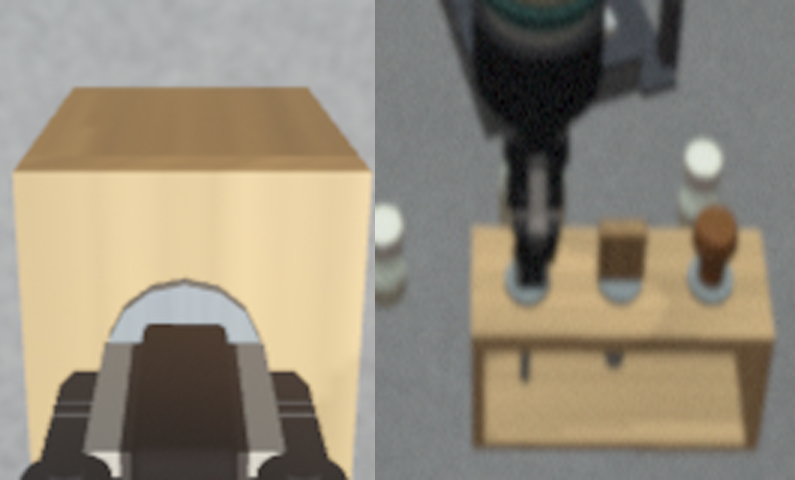

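```bash
python3 -m jog '[200,0,0,0,0,0,0, 80,0,0,0,0,0,0, 80,0,0,0,0,0,0, 80,0,0,0,0,0,0, 80,0,-4,0,0,0,0, 80,0,-9,0,0,0,0, 80,0,-13,0,0,0,0, 80,0,-13,0,0,0,0]'
python3 - <<'E'
from h import *
s,im=snap('wrist','w9');s2,im2=snap('side','sd9'); p,R=pose(s); print(p,s['width'],s['clock'])
cv2.imwrite('pics/w9a.png',np.hstack([cv2.resize(im['color'][140:300,220:345],None,fx=3,fy=3,interpolation=cv2.INTER_CUBIC),cv2.resize(im2['color'][240:360,240:380],None,fx=3,fy=4,interpolation=cv2.INTER_CUBIC)]))
th=TH
row(np.array([.48,.0,.25]),frame([0,0,-1],[-np.sin(th),np.cos(th),0]))
E
```

```text
clock: 13.45
position: [0.4857, -0.2654, 0.2351]
ee_rot: [-0.703, 0.708, -0.049, 0.051]
contact_force: [-0.2, -0.3, -0.9]
width: 0.0588
[ 0.4857 -0.2654  0.2351] 0.05882352032865471 13.45
row t [-4.11 -1.93 26.08] rot [ 0.013 -2.308 -0.03 ]
```

View pics/w9a.png

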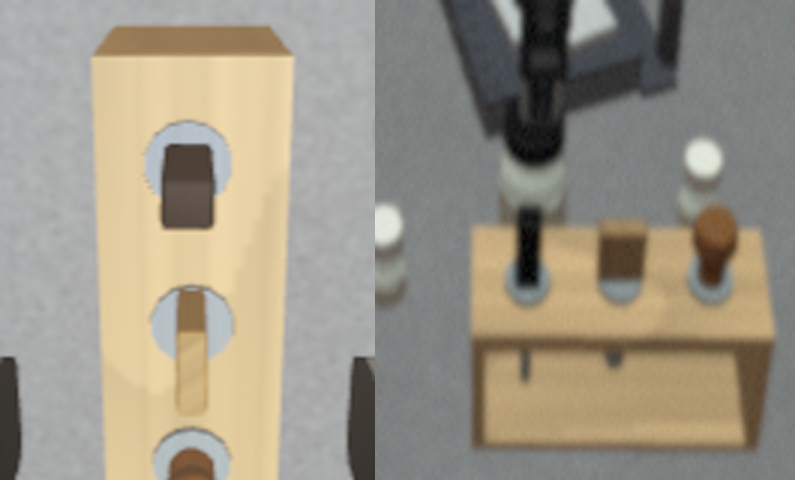

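```bash
cat > pl.py <<'E'
from stagefit import *
def fitplate(cam,pts,P,x0,z=32):
    P=[(a,b,c+z) for a,b,c in P]
    return fit(P,[(cam,np.array(q)) for q in pts],x0)
PP=[(-40,-45,8),(-40,45,8),(40,45,8),(40,-45,8),(0,28,8),(0,-15,38)]
E
python3 - <<'E'
from pl import *
pts=[o[1] for o in W([(75,155),(328,131),(367,340),(130,360),(298,242),(148,283)])]
r,res=fitplate('w',pts,PP,[.54,-.01,.1]); print(r,res)
fin=body(r,[(0,-15,55)])[0]; hole=body(r,[(0,28,32)])[0]; print(fin,hole)
s=RS.T@(hole-np.array([.5135,.0984,0])); print('hole stage',s,'fin stage',RS.T@(fin-np.array([.5135,.0984,0])))
a=r[2]
from h import row,frame
row(np.array([fin[0],fin[1],.19]),frame([0,0,-1],[np.cos(a),np.sin(a),0]))
E
```

```text
[ 0.5401 -0.0093  0.274 ] [[ 0.5293  0.1634]
 [-0.9104  0.6834]
 [-0.527  -0.5592]
 [ 0.3244 -0.6698]
 [ 0.4066  0.1589]
 [-0.0068 -0.0011]]
[ 0.5442 -0.0237  0.055 ] [0.5326 0.0177 0.032 ]
hole stage [ 0.0043 -0.0829  0.032 ] fin stage [ 0.0083 -0.1257  0.055 ]
row t [ 2.61  4.04 24.65] rot [ 0.032  8.268 -0.014]
```

```bash
python3 -m jog '[80,2.6,0,12,0,1.3,0, 80,2.6,2,24.6,0,8.27,0, 80,2.6,4,24.6,0,8.27,0, 80,2.6,4,24.6,0,8.27,0, 80,2.6,4,24.6,0,8.27,0, 80,2.6,4,24.6,0,8.27,0, 80,2.6,4,24.6,0,8.27,0, 80,2.6,4,24.6,0,8.27,0, 80,2.6,4,24.6,0,8.27,0, 80,2.6,4,24.6,0,8.27,0]'
python3 - <<'E'
from h import *
s,im=snap('wrist','w10'); p,R=pose(s); print(p,R,s['width'],s['clock'],s['qpos'])
E
```

```text
clock: 14.8
position: [0.5441, -0.0246, 0.1902]
ee_rot: [-0.562, 0.565, -0.428, 0.426]
contact_force: [0.0, -0.1, -0.3]
width: 0.0591
[ 0.5441 -0.0246  0.1902] [[ 0.2708 -0.0048  0.9626]
 [-0.9626 -0.0019  0.2708]
 [ 0.0005 -1.     -0.0051]] 0.059092881460859434 14.8 [-0.1711  0.2596  1.6335 -0.0028  1.2528 -0.4444]
```

View pics/w10.png

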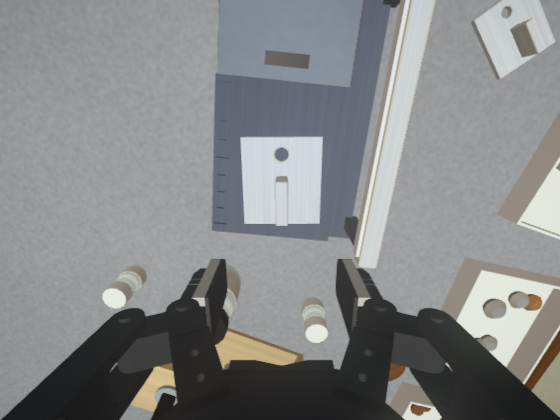

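Run:
```python
from pl import *
s,im=load('w10'); cams['v']=wcam(s,im); p,R=pose(s)
cv2.imwrite('pics/w10a.png',cv2.resize(im['color'][110:245,210:345],None,fx=4.4,fy=4.4,interpolation=cv2.INTER_CUBIC))
pr=[.5401,-.0093,.274]
print(proj(cams['v'],body(pr,[(0,7,70),(0,-37,70),(0,-15,70),(0,28,40),(-40,45,40),(40,45,40),(-40,-45,40),(40,-45,40)])))
```

```text
[[281.2126 181.0771]
 [281.2252 225.6552]
 [281.2191 203.9233]
 [281.3345 153.9151]
 [240.4933 136.3602]
 [322.227  136.344 ]
 [244.1755 222.5042]
 [318.5599 222.5978]]
```

View pics/w10a.png

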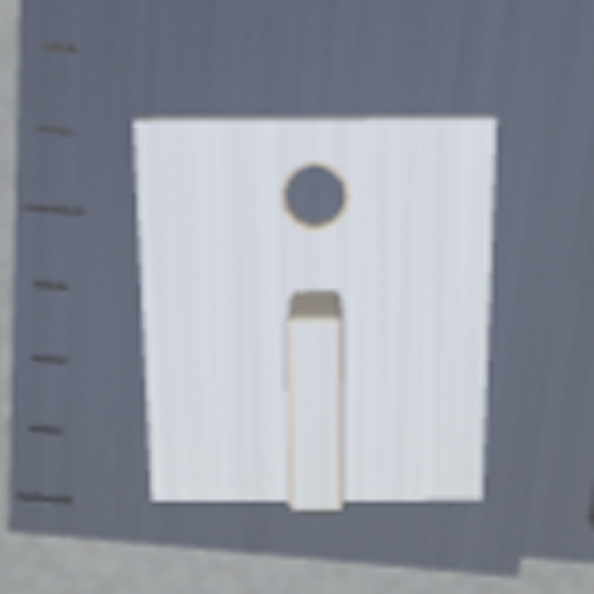

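```bash
python3 -m jog '[80,-0.1,5,0,0,0,0, 80,-0.1,9,0,0,0,0, 80,-0.1,12,0,0,0,0, 80,-0.1,14,0,0,0,0, 80,-0.1,14.4,0,0,0,0, 80,-0.1,14.4,0,0,0,0]'
python3 - <<'E'
from h import *
s=get_state(); p,R=pose(s); print(p,R[:,1],R[:,2],s['contact_force'])
E
python3 -m jog '[180,0,0,0,0,0,0, 255,0,0,0,0,0,0, 255,0,0,0,0,0,0, 255,0,0,0,0,0,0, 255,0,0,0,0,0,0]' 60
python3 - <<'E'
from h import *
s,im=snap('wrist','w11'); p,R=pose(s); print(p,R[:,1],R[:,2],s['contact_force'],s['clock'])
E
```

```text
clock: 15.6
position: [0.5438, -0.0239, 0.047]
ee_rot: [-0.562, 0.565, -0.428, 0.427]
contact_force: [-0.5, 0.5, -0.2]
width: 0.0585
[ 0.5438 -0.0239  0.047 ] [-0.0034 -0.0022 -1.    ] [ 0.9627  0.2704 -0.0039] [-0.5196  0.5325 -0.1881]
clock: 16.23
position: [0.544, -0.0239, 0.0475]
ee_rot: [-0.562, 0.565, -0.427, 0.427]
contact_force: [-1.1, -0.2, 6.0]
width: 0.0108
[ 0.544  -0.0239  0.0475] [-0.0026 -0.0024 -1.    ] [ 0.9627  0.2704 -0.0031] [-1.1168 -0.2143  6.0468] 16.225
```

View pics/w11.png

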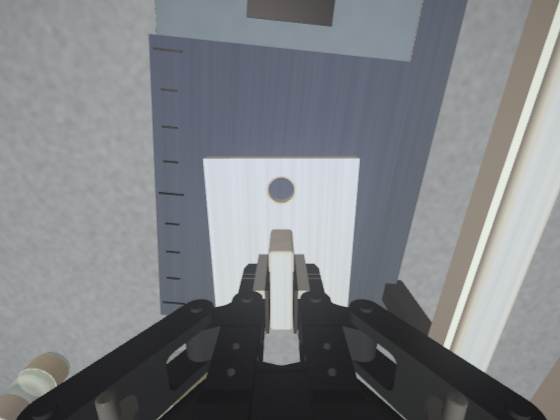

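Run:
```python
from h import *
a=.178; yd=np.array([-np.sin(a),np.cos(a),0]); pin=np.array([.5017,.1601,0])
Rt=frame([0,0,-1],[np.cos(a),np.sin(a),0])
p,R=pose()
# assume grasp centre = fin centre offset -> hole is 43mm; 
for d in (.045,0):
    t=pin-yd*(.043+d); t[2]=p[2]; print(t); row(t,Rt)
```

```text
[0.5173 0.0735 0.0475]
row t [-10.1   -0.02   0.06] rot [0.021 0.687 0.013]
[0.5093 0.1178 0.0475]
row t [-14.58  -0.03   0.49] rot [0.021 0.687 0.013]
```

```bash
python3 -m jog '[255,-1,0,0,0,0.1,0, 255,-2.5,0,0,0,0.25,0, 255,-4.5,0,0,0,0.45,0, 255,-6.5,0,0,0,0.6,0, 255,-8.3,0,0.05,0,0.69,0, 255,-9.6,0,0.05,0,0.69,0, 255,-10.1,0,0.05,0,0.69,0, 255,-10.1,0,0.05,0,0.69,0, 255,-10.1,0,0.05,0,0.69,0]'
python3 - <<'E'
from h import *
s,im=snap('wrist','w12'); p,R=pose(s); print(p,R[:,1],R[:,2],s['contact_force'],s['width'],s['clock'])
cv2.imwrite('pics/w12a.png',cv2.resize(im['color'][60:260,180:380],None,fx=3,fy=3,interpolation=cv2.INTER_CUBIC))
E
```

```text
clock: 17.4
position: [0.5177, 0.0741, 0.0475]
ee_rot: [-0.542, 0.543, -0.453, 0.454]
contact_force: [1.7, -0.4, 6.9]
width: 0.0107
[0.5177 0.0741 0.0475] [-0.0011 -0.0021 -1.    ] [ 0.9842  0.1768 -0.0014] [ 1.6504 -0.3894  6.9022] 0.010692920926393838 17.4
```

View pics/w12.png

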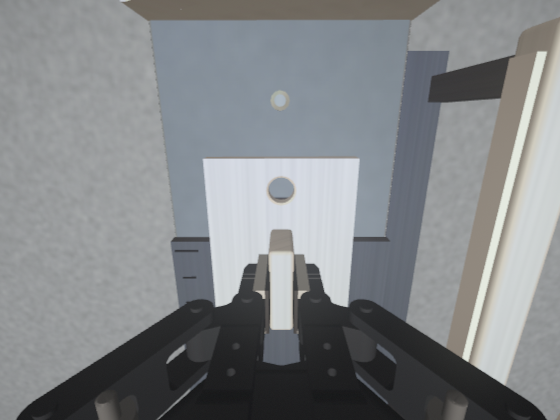

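View pics/w12a.png

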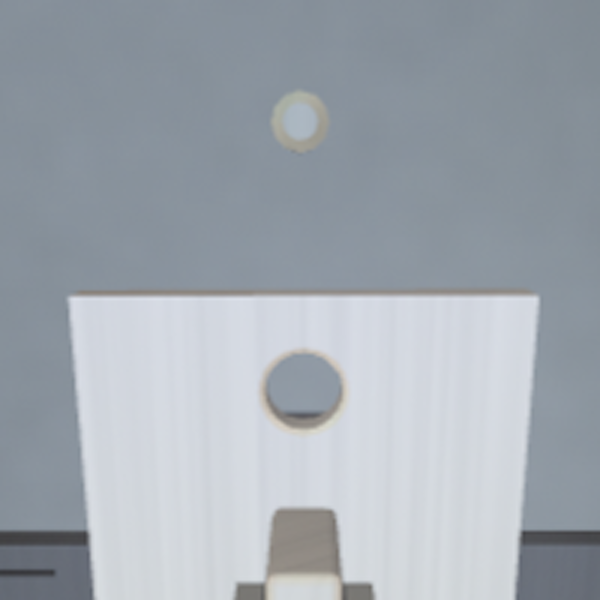

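Run:
```python
from fit import *
s,im=load('w12'); cams['v']=wcam(s,im); p,R=pose(s)
px=lambda u,v:np.array([(u+.5)/3-.5+180,(v+.5)/3-.5+60])
def at(q,z): X=ray_z('v',px(*q),z); return X,R.T@(X-p)
print('pin',at((300.5,121),.031)); print('hole',at((304,390),.040)); 
print('hole l/r',at((261,390),.04)[1],at((347,390),.04)[1],at((304,348),.04)[1],at((304,432),.04)[1])
print('edge',at((69,296),.04)[1],at((539,296),.04)[1])
print('step',at((85,533),.032)[0],at((525,533),.032)[0])
```

```text
pin (array([0.5023, 0.1607, 0.031 ]), array([-0.0881,  0.0163,  0.0001]))
hole (array([0.5108, 0.1164, 0.04  ]), array([-0.0429,  0.0074,  0.0007]))
hole l/r [-0.0429  0.0074 -0.0069] [-0.0429  0.0074  0.0083] [-0.0505  0.0074  0.0007] [-0.0351  0.0074  0.0007]
edge [-0.0595  0.0075 -0.0397] [-0.0595  0.0073  0.0411]
step [0.4737 0.0781 0.032 ] [0.5593 0.0935 0.032 ]
```

```bash
python3 -m jog '[255,-0.7,0,-0.05,0,0,0, 255,-1.7,0,-0.06,0,0,0, 255,-2.7,0,-0.06,0,0,0, 255,-3.7,0,-0.06,0,0,0, 255,-4.3,0,-0.06,0,0,0, 255,-4.5,0,-0.06,0,0,0, 255,-4.5,0,-0.06,0,0,0, 255,-4.5,0,-0.06,0,0,0]'
python3 - <<'E'
from h import *
s,im=snap('wrist','w13'); p,R=pose(s); print(p,R[:,1],R[:,2],s['contact_force'],s['width'],s['clock'])
print(R.T@(p-np.array([.5177,.0741,.0475])))
cv2.imwrite('pics/w13a.png',cv2.resize(im['color'][60:260,180:380],None,fx=3,fy=3,interpolation=cv2.INTER_CUBIC))
E
```

```text
clock: 18.45
position: [0.5076, 0.1178, 0.046]
ee_rot: [-0.541, 0.544, -0.455, 0.453]
contact_force: [-0.0, -0.3, -1.9]
width: 0.0107
[0.5076 0.1178 0.046 ] [-0.0052 -0.002  -1.    ] [ 0.9843  0.1763 -0.0054] [-0.0383 -0.3316 -1.8719] 0.010692394822618965 18.45
[-0.0448  0.0014 -0.0022]
```

View pics/w13a.png

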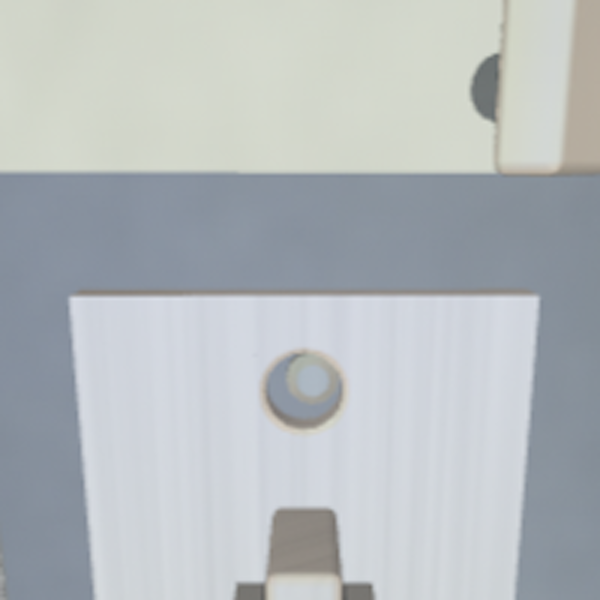

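Run:
```python
from fit import *
s,im=load('w13'); cams['v']=wcam(s,im); p,R=pose(s)
px=lambda u,v:np.array([(u+.5)/3-.5+180,(v+.5)/3-.5+60])
def at(q,z): X=ray_z('v',px(*q),z); return X,R.T@(X-p)
print('pin',at((313,379),.031)); print('hole',at((303.5,390),.0385))
print('hole bottom if at .0305',at((304,388),.0305))
```

```text
pin (array([0.5023, 0.1606, 0.031 ]), array([-0.0431,  0.015 ,  0.0024]))
hole (array([0.5006, 0.1601, 0.0385]), array([-0.0429,  0.0075,  0.0006]))
hole bottom if at .0305 (array([0.501 , 0.1585, 0.0305]), array([-0.0413,  0.0155,  0.0007]))
```

```bash
python3 -m jog '[255,0,0,0.17,0,0,0, 255,0,0,0.17,0,0,0, 255,0,0,0.17,0,0,0]'
python3 - <<'E'
from h import *
s,im=snap('wrist','w14'); p,R=pose(s); print(p,R[:,1],R[:,2],s['contact_force'],s['clock'])
cv2.imwrite('pics/w14a.png',cv2.resize(im['color'][150:230,230:330],None,fx=6,fy=6,interpolation=cv2.INTER_CUBIC))
E
```

```text
clock: 18.88
position: [0.5098, 0.118, 0.0464]
ee_rot: [-0.541, 0.544, -0.454, 0.453]
contact_force: [0.2, -0.1, -2.4]
width: 0.0106
[0.5098 0.118  0.0464] [-0.0041 -0.0021 -1.    ] [ 0.9843  0.1763 -0.0044] [ 0.217  -0.0865 -2.4058] 18.875
```

View pics/w14a.png

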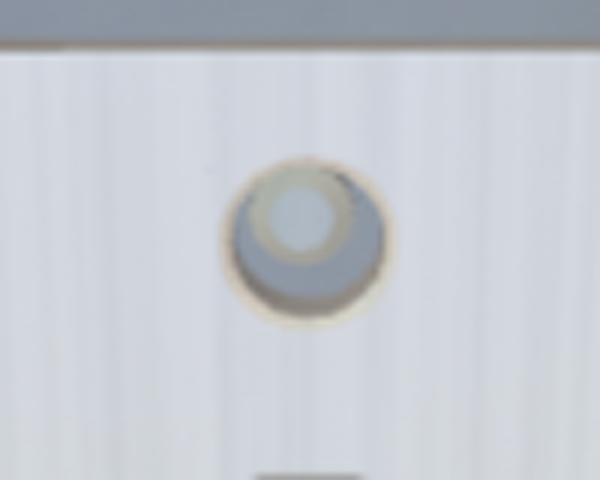

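Run:
```python
from fit import *
s,im=load('w14'); cams['v']=wcam(s,im); p,R=pose(s)
px=lambda u,v:np.array([(u+.5)/6-.5+230,(v+.5)/6-.5+150])
def at(q,z): X=ray_z('v',px(*q),z); return X,R.T@(X-p)
print('pin',at((301,218),.031)); print('hole',at((308,242),.0388))
```

```text
pin (array([0.5021, 0.1604, 0.031 ]), array([-0.0431,  0.0154,  0.    ]))
hole (array([0.5029, 0.1601, 0.0388]), array([-0.0427,  0.0076,  0.0007]))
```

```bash
python3 -m jog '[255,-0.03,0.1,-0.05,0,0,0, 255,-0.03,0.25,-0.05,0,0,0, 255,-0.03,0.4,-0.05,0,0,0, 255,-0.03,0.4,-0.05,0,0,0]'
python3 - <<'E'
from h import *
s,im=snap('wrist','w15'); p,R=pose(s); print(p,R[:,1],R[:,2],s['contact_force'],s['moment'],s['clock'])
cv2.imwrite('pics/w15a.png',cv2.resize(im['color'][60:260,180:380],None,fx=3,fy=3,interpolation=cv2.INTER_CUBIC))
E
```

```text
clock: 19.42
position: [0.5091, 0.1183, 0.0423]
ee_rot: [-0.541, 0.544, -0.454, 0.453]
contact_force: [0.2, -0.3, -1.6]
width: 0.0107
[0.5091 0.1183 0.0423] [-0.0044 -0.0021 -1.    ] [ 0.9843  0.1765 -0.0047] [ 0.1969 -0.324  -1.6158] [ 0.0016  0.0155 -0.0011] 19.425
```

View pics/w15a.png

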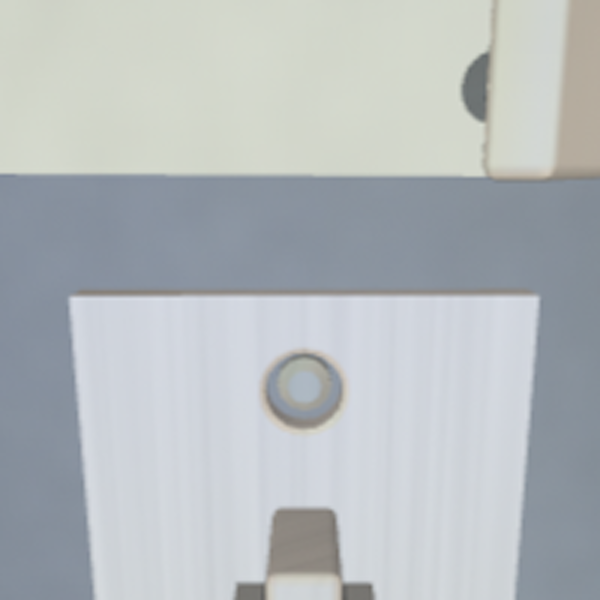

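Pin is inside the hole, centred. Lower the remaining ~2 mm until contact, then release.

```bash
python3 -m jog '[255,0,0.1,0,0,0,0, 255,0,0.18,0,0,0,0, 255,0,0.18,0,0,0,0]'
python3 - <<'E'
from h import *
s=get_state(); p,R=pose(s); print(p,R[:,1],s['contact_force'],s['moment'],s['clock'])
E
```

```text
clock: 19.85
position: [0.5092, 0.1183, 0.0407]
ee_rot: [-0.541, 0.544, -0.454, 0.453]
contact_force: [-0.2, 0.6, -2.4]
width: 0.0108
[0.5092 0.1183 0.0407] [-0.0039 -0.0021 -1.    ] [-0.1652  0.5609 -2.4259] [ 0.0042 -0.0218 -0.0042] 19.85
```

```bash
python3 -m jog '[255,0,0.08,0,0,0,0, 255,0,0.08,0,0,0,0]'
python3 - <<'E'
from h import *
s=get_state(); p,R=pose(s); print(p,R[:,1],s['contact_force'],s['moment'],s['clock'])
E
```

```text
clock: 20.1
position: [0.5092, 0.1183, 0.0405]
ee_rot: [-0.541, 0.544, -0.454, 0.453]
contact_force: [-2.4, -0.8, 5.0]
width: 0.0109
[0.5092 0.1183 0.0405] [-0.0037 -0.0021 -1.    ] [-2.3873 -0.7997  5.0013] [-0.0402  0.2257 -0.0095] 20.1
```

```bash
python3 -m jog '[200,0,0,0,0,0,0, 130,0,0,0,0,0,0, 80,0,0,0,0,0,0, 80,0,0,0,0,0,0, 80,0,-3,0,0,0,0, 80,0,-8,0,0,0,0, 80,0,-14,0,0,0,0, 80,0,-18,0,0,0,0, 80,0,-18,0,0,0,0]'
python3 - <<'E'
from h import *
s,im=snap('wrist','w16'); p,R=pose(s); print(p,s['contact_force'],s['width'],s['clock'])
cv2.imwrite('pics/w16a.png',cv2.resize(im['color'][60:260,180:380],None,fx=3,fy=3,interpolation=cv2.INTER_CUBIC))
E
```

```text
clock: 21.22
position: [0.5122, 0.1189, 0.2236]
ee_rot: [0.543, -0.542, 0.452, -0.455]
contact_force: [-0.4, -0.7, -0.8]
width: 0.0587
[0.5122 0.1189 0.2236] [-0.3673 -0.7244 -0.8105] 0.05870312644841992 21.225
```

View pics/w16a.png

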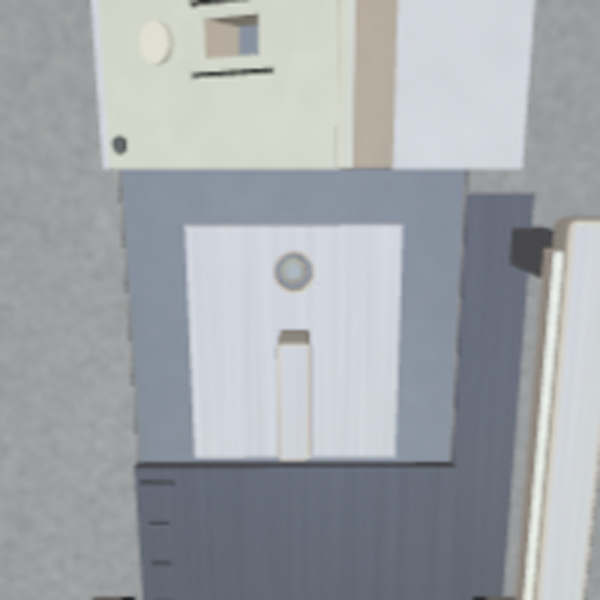

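Run:
```python
from pl import *
from h import snap
s,im=load('w16'); cams['v']=wcam(s,im)
px=lambda u,v:np.array([(u+.5)/3-.5+180,(v+.5)/3-.5+60])
pts=[px(*q) for q in [(194,457),(184,226),(403,225),(397,457),(293,271)]]
for z in (25,32):
    r,res=fitplate('v',pts,PP[:5],[.51,.12,.18],z=z); print(z,r,np.abs(res).mean(), res.round(2).tolist(), body(r,[(0,28,z)]))
_,a=snap('scene','sc17'); _,b=snap('side','sd17')
cv2.imwrite('pics/f17.png',np.hstack([cv2.resize(a['color'][160:340,110:390],None,fx=1.42,fy=2.2),cv2.resize(b['color'][130:370,210:390],None,fx=2.2,fy=396/240)]))
for nm,n in (('sc','scene'),('sd','side')):
    d=cv2.absdiff(load(n+'0')[1]['color'],load(nm+'17')[1]['color']).max(2)
    cv2.imwrite('pics/d_'+n+'.png',(d>50).astype(np.uint8)*255)
```

```text
25 [0.5074 0.1327 0.1805] 0.3702818548364434 [[0.57, -0.13], [0.44, 0.01], [-0.55, 0.04], [-0.87, -0.46], [0.24, 0.38]] [[0.5024 0.1602 0.025 ]]
32 [0.5073 0.1338 0.1814] 0.3672027481289433 [[-0.02, 0.89], [-0.36, -0.57], [0.24, -0.62], [-0.13, 0.49], [0.25, 0.11]] [[0.5023 0.1613 0.032 ]]
```

View pics/f17.png

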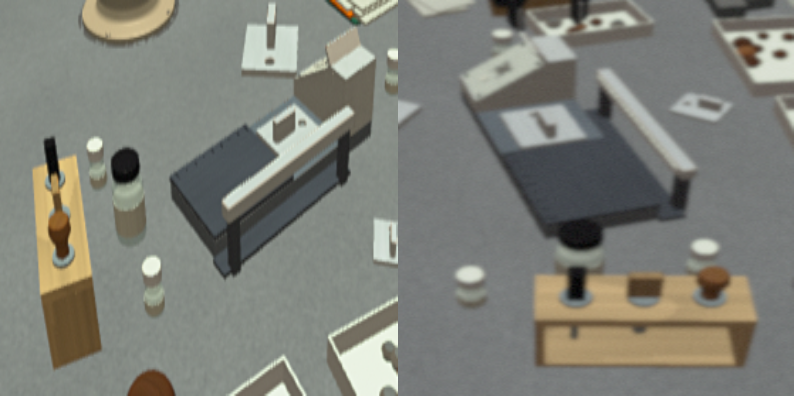

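View pics/d_side.png

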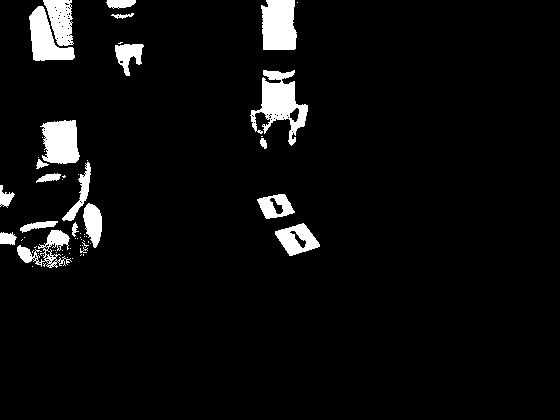

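View pics/d_scene.png

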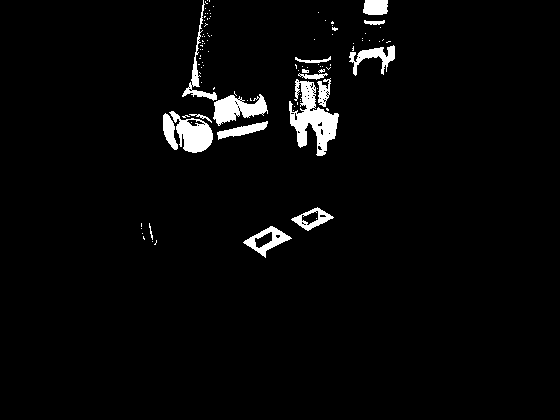

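```bash
python3 -c "
from rig import *
print(sign_off()); s=get_state(); print(s['clock'],s['contact_force'])"
```

```text
the job is handed in; nothing more can be done
None
the job is handed in; nothing more can be done
```

The job is handed in at about 21 s of the 62 s allowed: the latch is in, the rod is back in the rack, and the plate is down over the pin.

- **Latch:** I pushed the rod through the slot until the force rose from about 5 N to 26 N at the end stop. The pictures then showed the stop bolt sunk below the station floor.
- **Rod:** It stands upright in its original hole at the rack's -x end. I lowered it until the collar touched the rack, at the same height it was picked from, and the pictures show the collar flat on the rack.
- **Plate:** I slid it along the deck by its finger grip, turning it about 5.5° to line up with the stage. Once past the step it hung in the gripper about 1.5 mm below deck level. I corrected it about 2 mm sideways there, then lowered it over the pin and let go.
- **Plate position:** It met the floor 7 mm below deck height, as it should. The pin sits centred in the hole, within about 0.5 mm.
- **Everything else:** Comparing the fixed cameras before and after, only the plate and slightly the rod changed. The vials, jar, fossil and two other tools have not moved.

Two checks were weaker than I wanted. My picture measurement could not tell the plate's floor height from deck height. That it lies flat rests on the contact height, the centred hole and the visible gap at the step, which looked more like 3 mm than the stated 5 mm. The sign-off gave no verdict, and I could not read the robot's state afterwards.

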